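# Uncap the round flask and press it into the touch mixer

## Robot

A 6-joint arm with a two-finger parallel gripper is mounted at the origin on the work surface. World frame = base frame: x ahead of the robot, y to its left, z up, the work surface at z = 0. Lengths are in m, angles in rad, forces in N, time in s.
With the tool pointing down it reaches from about 0.25 to 0.725 m from the base axis. Payload 4 kg.
Tool frame: the origin (TCP) lies on the centre line of the jaws, within the pads' length; the fingertips stand 14 mm ahead of it and the grasp point (between the pads) lies 5 mm behind it; z points along the fingers, x is the direction in which the jaws open and shut, and the axes are right-handed (so a half turn about z gives the same grasp; the last joint's range is limited). The gripper opens to 85 mm and grips with 20 to 120 N. Pads are 22 mm wide; open, the fingers measure 114 mm over their backs; the gripper's body (76 mm by 85 mm) begins 54 mm behind the grasp point. The pads swing forward as they close: fully open they stand 13 mm farther back than shut.
Start: joints at [-1.215, 0.241, 0.005, 1.335, 0, 1.571], TCP at [0.174, -0.469, 0.245] pointing down, gripper open.
Joint ranges: [-2.72, 2.72], [-1.05, 1.87], [-1.09, 1.28], [-1.99, 2.15], [-1.42, 1.44], [-3.14, 3.14]. Speed limits (rad/s): [2.79, 2.79, 3.14, 3.14, 3.14, 3.14].

## Interface

Orientations are given as a unit quaternion [x, y, z, w].
In Python, from workcell import get_obs, optics, ticket gives the robot as it stands.
- The arm moves only by the shell command python3 -m inch 'ROWS'. ROWS is JSON, a list that holds one entry, the list of rows, each a list of 5 numbers: the finger opening in cm, from 0 to 8.54, then the shift along the tool's x, y, z in cm, then the turn about the tool's z in degrees. In form: [[[fingers, dx, dy, dz, roll], ...]]. A call has exactly 5 rows; each row is the pose to reach, as a shift and turn from the pose measured when the call began, along the tool's axes at that moment; what a row does not reach only later rows make up. A row lasts 1/8 s, in which the tool goes at most 62.5 mm and 10.7 degrees, less where a joint would pass 70% of its speed; a pose out of reach is approached as far as the arm can. A call with a gripper value outside its range is refused whole. The fingers move at their own pace and stop on an object; the grip force is fixed at half the most. Time passes only in rows, so rows that repeat a pose let the fingers close, or fill a call up. It gives the time, the measured TCP pose, the force and the opening at its end, in the units of the state.
- get_obs(): the state, without advancing time (a new reading comes with each control period).
- optics.camera(name): name is "scene" or "top" or "wrist"; returns (picture, depth): 420x560x3 uint8, red, green, blue; 420x560 float32, m along the optical axis (not along the pixel's ray), 0 where there is no reading.
- optics.camera_info(name): a dict with "vfov" (degrees; the focal length in pixels is half the picture's height over the tangent of half this angle, whatever the lens; pixels are square), "cx", "cy" (the principal point, pixels), "R" (3x3) and "t" (3): a world point X has camera coordinates R X + t. Camera axes: x right, y down, z forward; pixel columns grow to the right and rows downward; lengths in m; the calibration is good to about 2 mm. The wrist camera is an equidistant fisheye: a pixel r from the principal point sees the ray r / f radians off the axis. A picture is of the moment at which its call begins: read the wrist's pose just before it. camera_info takes no time and is no camera call; for the wrist camera it gives the pose at the moment of the call.
- ticket.job_done(): hands the job in, once; it reports no verdict.
The state is a dict: "clock": time; "joint_pos": joint angles; "joint_vel": joint speeds; "tau": joint torques, N m; "eef_pos": TCP position; "tool_rot": TCP orientation; "ft_force": force on the tool from outside, world axes, zero at the start; "ft_torque": the same for the moment, N m; "grip_width": finger opening in m.
Only numpy, scipy, OpenCV 4.12 (cv2) and the standard library are available. Lean on these libraries where they do the work, as an engineer would, in place of code of your own. Each camera call takes 0.05 s, during which the arm holds its last target.

## Task

Lift the loose metal cap off the round-bulbed flask and set it, open side down as it was, into the small round cap holder, and let go of it. Then take the flask by its neck, seat its bulb centrally and upright in the sprung ring on top of the touch mixer and press it all the way down against the springs: the mixer only runs while the flask is pressed, so finish while still gripping the flask and holding the ring down, with nothing but the flask pressing on it. Keep the flask upright on the way and leave the other labware alone.

Things in the scene. Friction and masses are not known exactly. Their poses are not given: they have to be found in the camera images.
- flask_mid (a point): Amber glass flask with a round bulb, loose on the bench on its small flat bottom, 0.13 to 0.25 kg, 112 mm high without cap; stands in either of two places at the robot's right, the conical flask in the other. Straight round neck, 24 mm across, from 61 to 112 mm above the underside. This point: on its axis, 56 mm above the underside; z up along the neck.
- flask_bulb (a point): Centre of the same flask's bulb (68 mm in diameter), 28.8 mm above the underside, 27.2 mm below flask_mid on the axis; z up along the neck.
- cap_mid (a point): Loose aluminium cap over the flask's neck: a straight cup upside down, 34 mm across, 40 mm high, bore 29 mm wide and 22 mm deep from below; 30 g. It rests on the neck's rim, lower edge 90 mm above the flask's underside, 2.5 mm of play: lift it straight up over 22 mm. This point: its centre, 20 mm above its lower edge; z out of its closed top.
- holder_floor (a point): Cap holder fixed to the bench: a small round grey cup 52 mm in outside diameter (68 mm at its foot) and 17 mm high, its hole 44 mm wide and 12 mm deep. This point is the centre of the hole's floor, 5 mm above the bench; z up. A cap standing in it has its centre 20 mm above this point.
- mixer: Touch mixer fixed to the bench: a white housing 130 mm by 170 mm by 70 mm high (x, y, z) with a steel ring on a coil spring over its middle. The origin is the centre of its underside, on the bench; z up; it may be turned.
- ring_seat (a point): Centre of the sprung ring's upper face, 108 mm above the bench when free; it moves down with the ring. Ring: outside diameter 76 mm, hole 52 mm, 10 mm thick, level, open through the middle. A bulb seated in it has its centre about 22 mm above this point.
- ring (a joint): How far the sprung ring is pressed down, m: 0 free, 0.016 at its stop. The spring pushes back with about 5 N at the start and 13 N at the stop (0.5 N per mm); the flask's weight alone does not move it, and it springs back when let go. It counts as down beyond 0.012.
- conical: Bystander: amber conical flask with a cap like the other's, 80 mm in diameter, 128 mm high; origin under its centre.
- beaker: Bystander: clear beaker, 68 mm in diameter, 85 mm high; origin under its centre.
- bottle: Bystander: glass bottle with a blue cap, 72 mm in diameter, 160 mm high; origin under its centre.
- tipbox: Bystander: pipette tip box with a yellow top, 88 mm by 123 mm, 66 mm high; origin under its centre.
- dish: Bystander: flat clear dish, 90 mm in diameter, 16 mm high; origin under its centre.
- corkring: Bystander: cork ring, 84 mm in diameter, 25 mm high, lying on the bench; origin under its centre.
- spatula: Bystander: steel spatula 170 mm long, 16 mm wide, lying flat; origin under its middle.
Not all that is in view belongs to the job. Leave any green look-alike of the part that bears flask_mid alone.

How it is judged:
By the outcome, as a careful person would: the job done as asked, in the order asked, and still so for the second after the job is handed in, while the arm keeps its last pose, push and grip.
It also fails if it takes over 58 s, if anything falls off the work surface, if the arm or the gripper's body presses on something with over 40 N, if the wrist force passes 120 N, or if a joint passes its speed limit or range.

## Working session

There is one attempt and no reset: what is moved stays moved. The work goes in short steps, Python scripts to look and compute and a shell command to move; the robot and the scene stay as the last step left them, time stands still between calls to the robot, and variables do not carry over. Pictures are saved under pics/ and viewed, and the job is handed in when it is done.

```bash
ls; mkdir -p pics; python3 - <<'E'
from workcell import get_obs, optics
import cv2,numpy as np
o=get_obs(); print({k:np.round(v,3).tolist() for k,v in o.items()})
for n in("scene","top"):
    p,d=optics.camera(n); cv2.imwrite(f"pics/{n}0.png",p[:,:,::-1]); np.save(f"{n}0.npy",d)
    i=optics.camera_info(n); print(n,{k:np.round(v,4).tolist() for k,v in i.items()})
E
```

```text
pics
{'clock': 0.0, 'joint_pos': [-1.215, 0.241, 0.004, 1.335, -0.0, 1.571], 'joint_vel': [-0.001, 0.0, -0.0, -0.001, -0.002, 0.0], 'tau': [0.001, -37.232, 25.241, 0.017, 0.0, 0.0], 'eef_pos': [0.174, -0.468, 0.244], 'tool_rot': [0.821, -0.571, -0.001, -0.001], 'ft_force': [-0.838, -0.753, 0.26], 'ft_torque': [0.017, -0.012, -0.047], 'grip_width': 0.085}
scene {'vfov': 57.9511, 'cx': 280.3271, 'cy': 211.4475, 'R': [[-0.635, 0.7725, -0.0114], [0.6541, 0.5297, -0.54], [-0.4111, -0.3503, -0.8416]], 't': [0.3838, -0.3131, 1.1461]}
top {'vfov': 54.2248, 'cx': 279.8026, 'cy': 208.1824, 'R': [[-0.0205, -0.9998, -0.0004], [-0.981, 0.0202, -0.1931], [0.1931, -0.0035, -0.9812]], 't': [0.0065, 0.5841, 0.779]}
```

View pics/scene0.png

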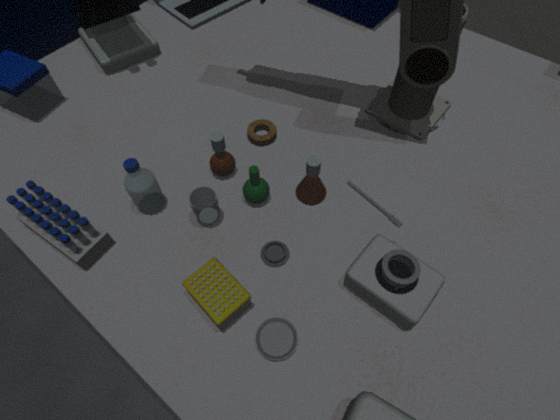

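View pics/top0.png

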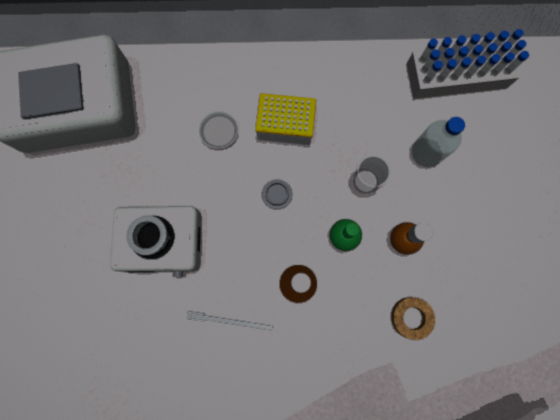

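Candidates for the flask:
- Round amber flask with a cap: scene (221,155), top (408,237).
- Conical amber flask: scene (312,182), top (298,283).
- Green look-alike: scene (256,186), top (346,234).

The first fits the description. I'll check it in a crop and measure it.

```bash
cat > h.py <<'E'
from workcell import get_obs, optics
import cv2,numpy as np
def f(i,h=420): return h/2/np.tan(np.radians(i["vfov"]/2))
def cloud(n,d,i=None):
    i=i or optics.camera_info(n); F=f(i)
    v,u=np.mgrid[0:d.shape[0],0:d.shape[1]]
    c=np.stack([(u-i["cx"])/F*d,(v-i["cy"])/F*d,d],-1)
    return (c-np.array(i["t"]))@np.array(i["R"])   # R^T (c-t)
def plane(n,u,v,z,i=None):
    i=i or optics.camera_info(n);F=f(i);R=np.array(i["R"]);t=np.array(i["t"])
    r=R.T@np.array([(u-i["cx"])/F,(v-i["cy"])/F,1]);o=-R.T@t
    return o+r*(z-o[2])/r[2]
def fitc(p):
    A=np.c_[2*p,np.ones(len(p))];s=np.linalg.lstsq(A,(p**2).sum(1),rcond=None)[0]
    return s[:2],np.sqrt(s[2]+s[0]**2+s[1]**2)
E
python3 - <<'E'
from h import *
a=cv2.imread("pics/top0.png");b=cv2.imread("pics/scene0.png")
def c(im,u,v,s=45): return cv2.resize(im[v-s:v+s,u-s:u+s],(390,290*390//290),interpolation=3)
cv2.imwrite("pics/crop0.png",np.hstack([c(a,408,237),c(b,221,155)]))
cv2.imwrite("pics/crop1.png",np.hstack([c(a,277,194),c(a,150,238)]))
for n in("top","scene"):
    d=np.load(n+"0.npy");P=cloud(n,d);P[d==0]=np.nan
    np.save(n+"P.npy",P)
    for nm,(u,v) in dict(top=dict(capl=(424,232),hold=(277,194),ring=(150,222),bench=(230,270),house=(190,225)),scene=dict(cap=(219,135),flask=(222,163),hold=(275,255),ring=(400,250),bench=(330,230)))[n].items():
        print(n,nm,np.round(P[v,u],4))
E
```

```text
top capl [ 0.5195 -0.268   0.1324]
top hold [ 6.256e-01 -2.000e-04  6.900e-03]
top ring [0.5534 0.2435 0.1023]
top bench [0.4641 0.1023 0.0013]
top house [0.5511 0.1738 0.0703]
scene cap [ 0.5166 -0.2619  0.1307]
scene flask [ 0.5359 -0.248   0.0547]
scene hold [0.6319 0.0066 0.005 ]
scene ring [0.501  0.2304 0.1084]
scene bench [0.4949 0.0657 0.0008]
```

View pics/crop0.png

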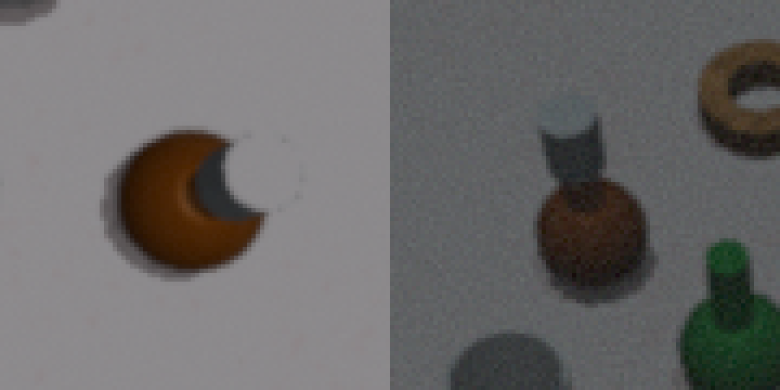

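View pics/crop1.png

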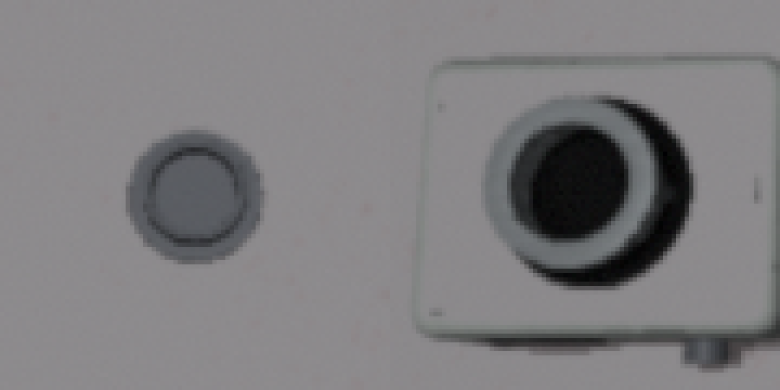

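The crop shows a round amber bulb with a silver cap, cap top at about top (424,232). The holder is at about (276,195) and the ring at about (144,234). Next I'll fit circles to the depth points.

```bash
python3 - <<'E'
from h import *
def mec(p):
    c,r=cv2.minEnclosingCircle(p.astype(np.float32)); return np.round(c,4),round(r,4)
for n in("top","scene"):
    P=np.load(n+"P.npy").reshape(-1,3)
    P=P[~np.isnan(P[:,0])]
    def sel(c,r,z0,z1): 
        q=P[(np.hypot(P[:,0]-c[0],P[:,1]-c[1])<r)&(P[:,2]>z0)&(P[:,2]<z1)];return q
    q=sel((.518,-.265),.05,.124,.138); print(n,"captop",len(q),mec(q[:,:2]),np.round(np.median(q,0),4))
    q=sel((.518,-.265),.05,.02,.058)
    # sphere fit
    A=np.c_[2*q,np.ones(len(q))];s=np.linalg.lstsq(A,(q**2).sum(1),rcond=None)[0];print(n,"bulb",len(q),np.round(s[:3],4),np.sqrt(s[3]+s[:3]@s[:3]))
    q=sel((.628,.003),.045,.0105,.024); print(n,"holder rim",len(q),mec(q[:,:2]),np.round(np.median(q,0),4))
    q=sel((.53,.235),.06,.103,.114); print(n,"ring",len(q),mec(q[:,:2]),np.round(np.median(q,0),4),fitc(q[:,:2]))
    q=sel((.53,.235),.15,.062,.077); print(n,"house",len(q),cv2.minAreaRect(q[:,:2].astype(np.float32)),np.median(q[:,2]))
    q=sel((.42,-.01),.06,.125,.2); print(n,"conicalcap",len(q),mec(q[:,:2]) if len(q) else 0)
# color-based: ellipse centres
im=cv2.imread("pics/top0.png")
E
```

```text
top captop 282 (array([ 0.5201, -0.2659]), 0.0171) [ 0.5198 -0.2651  0.1319]
top bulb 496 [ 0.5204 -0.2662  0.0313] 0.0334621200050916
top holder rim 152 (array([0.6257, 0.0013]), 0.0259) [0.6261 0.0008 0.0179]
top ring 710 (array([0.5278, 0.2481]), 0.0382) [0.5267 0.248  0.1091] (array([0.52748171, 0.24760721]), np.float64(0.03233640520702706))
top house 4491 ((0.5273818373680115, 0.24711063504219055), (0.16709423065185547, 0.12635910511016846), 88.87183380126953) 0.07121221882171884
top conicalcap 282 (array([ 0.4331, -0.0392]), 0.017)
scene captop 127 (array([ 0.5234, -0.2649]), 0.0182) [ 0.5239 -0.2635  0.129 ]
scene bulb 400 [ 0.5226 -0.2649  0.0287] 0.03300059772932473
scene holder rim 140 (array([0.6284, 0.002 ]), 0.0266) [0.6299 0.0035 0.0153]
scene ring 597 (array([0.5302, 0.2497]), 0.0386) [0.5327 0.2515 0.1071] (array([0.53096771, 0.24950725]), np.float64(0.03239246138902407))
scene house 3731 ((0.5311843752861023, 0.24952760338783264), (0.16625383496284485, 0.12951406836509705), 88.98085021972656) 0.06927325593223858
scene conicalcap 132 (array([ 0.4348, -0.0385]), 0.0182)
```

```bash
cat >> h.py <<'E'
def tool():
    from scipy.spatial.transform import Rotation as Ro
    o=get_obs(); return o,np.array(o["eef_pos"]),Ro.from_quat(o["tool_rot"]).as_matrix()
def togo(x,y,z):
    o,p,R=tool(); d=R.T@(np.array([x,y,z])-p)
    print("t",round(float(o["clock"]),2),"tcp",np.round(p,4),"xaxis yaw",round(float(np.degrees(np.arctan2(R[1,0],R[0,0]))),1),"radial",round(float(np.degrees(np.arctan2(p[1],p[0]))),1),"zaxis",np.round(R[:,2],3),"F",np.round(o["ft_force"],1),"w",round(float(o["grip_width"])*100,2))
    print("togo cm",np.round(d*100,2), "q6",round(float(o["joint_pos"][5]),2))
E
python3 -m inch '[[[8.5,-1,-5.5,0,-5],[8.5,-2.2,-11.5,0,-12],[8.5,-3.3,-17.5,0,-19],[8.5,-4.4,-23.5,0,-25],[8.5,-4.9,-27,0,-30]]]'
python3 - <<'E'
from h import *
togo(.5215,-.2655,.22)
P=np.load("topP.npy")
for n,(u,v) in dict(green=(350,230),bottle=(456,125),beaker=(372,168)).items(): print(n,P[v,u])
E
```

```text
clock: 0.72
eef_pos: [0.4119, -0.3262, 0.244]
tool_rot: [0.942, -0.336, -0.001, -0.001]
ft_force: [0.0, -0.6, -0.2]
grip_width: 0.0853
t 0.72 tcp [ 0.4119 -0.3262  0.244 ] xaxis yaw -39.3 radial -38.4 zaxis [-0.001  0.003 -1.   ] F [ 0.  -0.6 -0.2] w 8.53
togo cm [  4.64 -11.63   2.41] q6 1.59
green [ 0.52842794 -0.13607941  0.11438221]
bottle [ 0.71369956 -0.33443274  0.16177032]
beaker [ 0.67302802 -0.20506129  0.03071707]
```

```bash

python3 -m inch '[[[8.5,1.9,-4.6,0.8,-4],[8.5,3.5,-8.6,1.6,-8],[8.5,4.4,-11,2.2,-11],[8.5,4.64,-11.63,2.4,-12],[8.5,4.64,-11.63,2.4,-12]]]'
python3 - <<'E'
from h import *
togo(.5215,-.2655,.12)
i=optics.camera_info("wrist");p,d=optics.camera("wrist"); cv2.imwrite("pics/w1.png",p[:,:,::-1]);np.savez("w1.npz",d=d,p=p,**i)
print({k:np.round(v,4).tolist() for k,v in i.items()})
E
```

```text
clock: 1.35
eef_pos: [0.521, -0.2655, 0.2196]
tool_rot: [0.972, -0.236, -0.002, -0.001]
ft_force: [0.6, -0.4, -0.2]
grip_width: 0.0854
t 1.35 tcp [ 0.521  -0.2655  0.2196] xaxis yaw -27.3 radial -27.0 zaxis [-0.003  0.003 -1.   ] F [ 0.6 -0.4 -0.2] w 8.54
togo cm [ 0.08 -0.01  9.96] q6 1.58
{'vfov': 65.7065, 'cx': 279.4729, 'cy': 208.7683, 'R': [[0.8882, -0.4595, -0.0038], [-0.4414, -0.8554, 0.2709], [-0.1278, -0.2389, -0.9626]], 't': [-0.5837, -0.0265, 0.3573]}
```

View pics/w1.png

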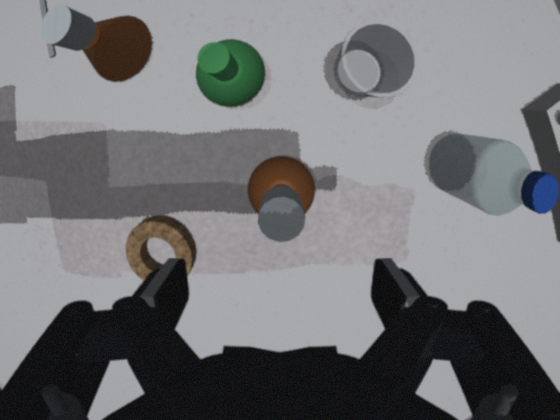

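The wrist view shows the cap top at about (281,219), midway between the fingers, and nothing near the fingers. Now I'll locate it with the wrist depth.

```bash
cat >> h.py <<'E'
def wcloud(i,d):
    F=f(i); v,u=np.mgrid[0:420,0:560]; x=u-i["cx"];y=v-i["cy"]; r=np.hypot(x,y)+1e-9;th=r/F
    k=np.tan(th)/r; c=np.stack([x*k*d,y*k*d,d],-1)
    P=(c-np.array(i["t"]))@np.array(i["R"]); P[d==0]=np.nan; return P
def wray(i,u,v,z):
    F=f(i);x=u-i["cx"];y=v-i["cy"];r=np.hypot(x,y)+1e-9;k=np.tan(r/F)/r
    R=np.array(i["R"]);w=R.T@np.array([x*k,y*k,1]);o=-R.T@np.array(i["t"]);return o+w*(z-o[2])/w[2]
def near(P,c,r,z0,z1):
    with np.errstate(all="ignore"): return (np.hypot(P[...,0]-c[0],P[...,1]-c[1])<r)&(P[...,2]>z0)&(P[...,2]<z1)
def mec(p):
    c,r=cv2.minEnclosingCircle(p[:,:2].astype(np.float32)); return np.round(c,4),round(r,4)
E
python3 - <<'E'
from h import *
i=np.load("w1.npz");P=wcloud(i,i["d"])
m=near(P,(.52,-.265),.03,.124,.137); q=P[m];print("captop",len(q),mec(q),np.median(q,0))
v,u=np.nonzero(m);print("pix",u.min(),u.max(),v.min(),v.max(),wray(i,(u.min()+u.max())/2,(v.min()+v.max())/2,.13))
m=near(P,(.52,-.265),.05,.015,.055); q=P[m];A=np.c_[2*q,np.ones(len(q))];s=np.linalg.lstsq(A,(q**2).sum(1),rcond=None)[0];print("bulb",np.round(s[:3],4),np.sqrt(s[3]+s[:3]@s[:3]))
for c,n in(((.5285,-.136),"green"),):pass
E
```

```text
captop 1754 (array([ 0.5211, -0.2668]), 0.017) [ 0.5213843  -0.26606442  0.1305718 ]
pix 258 304 194 241 [ 0.52136651 -0.26601035  0.13      ]
bulb [ 0.5207 -0.2674  0.03  ] 0.03361206333121822
```

```bash

python3 -m inch '[[[7,0.05,0.05,3.5,0],[6,0.05,0.07,6.5,0],[5.5,0.05,0.07,8.7,0],[5.5,0.05,0.07,9.9,0],[5.5,0.05,0.07,9.95,0]]]'
python3 - <<'E'
from h import *
togo(.5211,-.2663,.12)
p,d=optics.camera("wrist"); cv2.imwrite("pics/w2.png",p[:,:,::-1])
E
```

```text
clock: 2.02
eef_pos: [0.5197, -0.267, 0.1203]
tool_rot: [0.971, -0.237, -0.002, -0.001]
ft_force: [-0.8, -0.3, -0.5]
grip_width: 0.0552
t 2.02 tcp [ 0.5197 -0.267   0.1203] xaxis yaw -27.4 radial -27.2 zaxis [-0.003  0.003 -1.   ] F [-0.8 -0.3 -0.5] w 5.52
togo cm [ 0.09 -0.13  0.03] q6 1.57
```

View pics/w2.png

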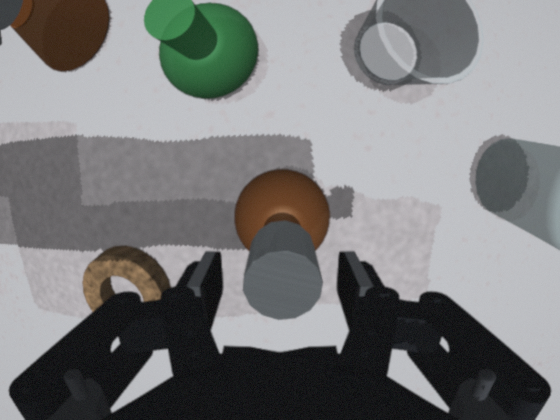

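The cap at (282,270) sits between the pads, about 1 mm off to the right. I'll correct that and close.

```bash

python3 -m inch '[[[5,0.09,-0.12,0,0],[4.2,0.09,-0.12,0,0],[3.6,0.09,-0.12,0,0],[2.8,0.09,-0.12,0,0],[2.8,0.09,-0.12,0,0]]]'
python3 - <<'E'
from h import *
togo(.5211,-.2663,.12)
p,d=optics.camera("wrist"); cv2.imwrite("pics/w3.png",p[:,:,::-1])
E
```

```text
clock: 2.7
eef_pos: [0.5221, -0.2666, 0.1218]
tool_rot: [0.972, -0.237, -0.0, -0.001]
ft_force: [-1.1, -0.1, 6.2]
grip_width: 0.0319
t 2.7 tcp [ 0.5221 -0.2666  0.1218] xaxis yaw -27.4 radial -27.0 zaxis [-0.001  0.002 -1.   ] F [-1.1 -0.1  6.2] w 3.19
togo cm [-0.1   0.02  0.18] q6 1.58
```

View pics/w3.png

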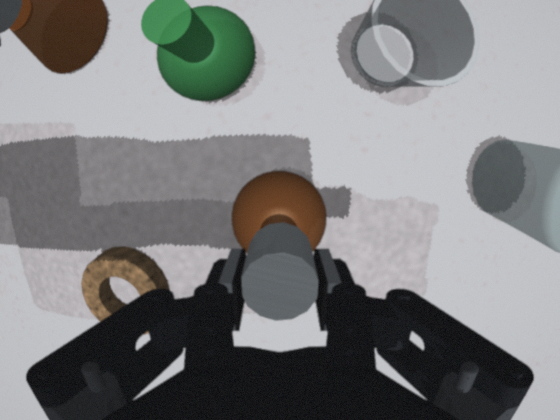

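The pads hold the cap. Lifting straight up.

```bash

python3 -m inch '[[[2.8,0,0,-0.8,0],[2.8,0,0,-2.2,0],[2.8,0,0,-4.2,0],[2.8,0,0,-6.2,0],[2.8,0,0,-7.5,0]]]'
python3 - <<'E'
from h import *
togo(.6270,.0015,.2)
p,d=optics.camera("wrist"); cv2.imwrite("pics/w4.png",p[:,:,::-1])
p,d=optics.camera("scene"); cv2.imwrite("pics/s4.png",cv2.resize(p[80:240,140:350,::-1],None,fx=3,fy=3))
E
```

```text
clock: 3.38
eef_pos: [0.5227, -0.267, 0.1986]
tool_rot: [0.972, -0.237, 0.001, -0.001]
ft_force: [0.6, 1.3, -0.1]
grip_width: 0.0327
t 3.38 tcp [ 0.5227 -0.267   0.1986] xaxis yaw -27.4 radial -27.1 zaxis [ 0.001  0.001 -1.   ] F [ 0.6  1.3 -0.1] w 3.27
togo cm [ -3.1  -28.64  -0.11] q6 1.58
```

View pics/w4.png

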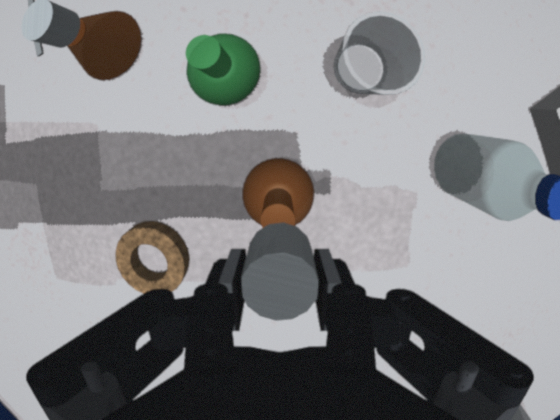

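View pics/s4.png

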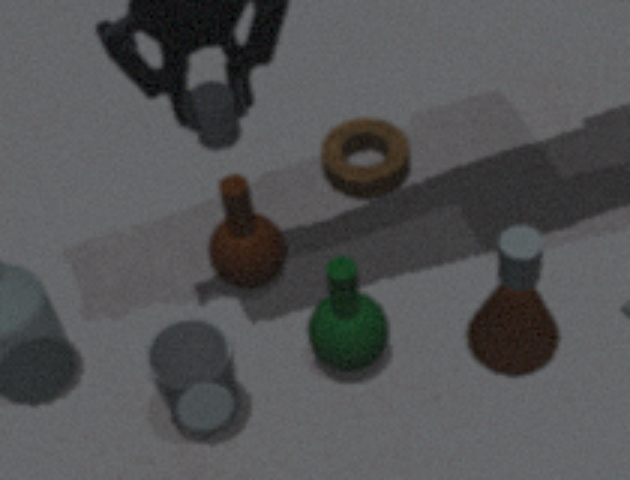

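Cap is off and the amber flask stands upright. Carrying the cap to the holder at 0.2 m height.

```bash

python3 -m inch '[[[2.8,-0.4,-4,0,-3],[2.8,-1,-9,0,-8],[2.8,-1.6,-14.5,0,-14],[2.8,-2.2,-20,0,-20],[2.8,-2.7,-25,0,-24]]]'
python3 -m inch '[[[2.8,-0.2,-2.2,0,-1.5],[2.8,-0.3,-3.2,0,-2.5],[2.8,-0.3,-3.7,0,-3],[2.8,-0.3,-3.7,0,-3],[2.8,-0.3,-3.7,0,-3]]]'
python3 - <<'E'
from h import *
togo(.6270,.0015,.1)
i=optics.camera_info("wrist");p,d=optics.camera("wrist"); cv2.imwrite("pics/w5.png",p[:,:,::-1]);np.savez("w5.npz",d=d,p=p,**i)
P=wcloud(i,d)
m=near(P,(.627,.0015),.04,.012,.022); q=P[m];print("rim",len(q),mec(q),np.median(q,0),fitc(q[:,:2]))
E
```

```text
clock: 4.1
eef_pos: [0.6143, -0.031, 0.1983]
tool_rot: [1.0, -0.028, 0.001, -0.0]
ft_force: [1.2, -0.9, -0.5]
grip_width: 0.0324
clock: 4.72
eef_pos: [0.6134, 0.0049, 0.1984]
tool_rot: [1.0, -0.003, 0.001, 0.0]
ft_force: [0.8, -0.3, 0.0]
grip_width: 0.0323
t 4.72 tcp [0.6134 0.0049 0.1984] xaxis yaw -0.3 radial 0.5 zaxis [ 0.002 -0.    -1.   ] F [ 0.8 -0.3  0. ] w 3.23
togo cm [1.35 0.33 9.84] q6 1.59
rim 662 (array([0.6265, 0.0007]), 0.026) [ 0.62533388 -0.00099321  0.01719837] (array([0.62631359, 0.0010671 ]), np.float64(0.023715236390901843))
```

View pics/w5.png

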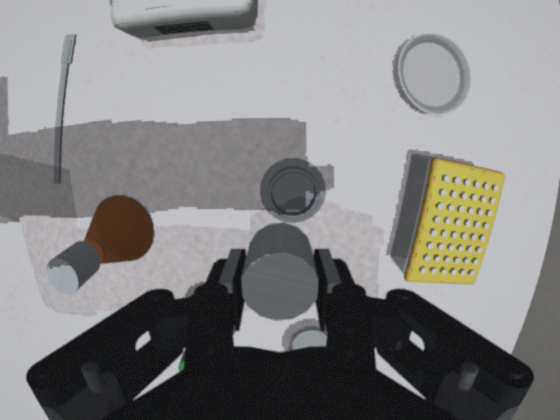

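```bash

python3 - <<'E'
from h import *
i=np.load("w5.npz");P=wcloud(i,i["d"]);print(wray(i,308,340,.0),wray(i,308,340,.085),P[342,308])
print(plane("top",366,181,0),plane("top",374,170,.085))
togo(.6265,.001,.1)
E
```

```text
[ 0.64771601 -0.19234335  0.        ] [ 0.63875387 -0.12349913  0.085     ] [ 0.64395487 -0.1655661   0.03674402]
[ 0.65258547 -0.19726039  0.        ] [ 0.65273156 -0.195817    0.085     ]
t 4.78 tcp [0.6134 0.005  0.1984] xaxis yaw -0.3 radial 0.5 zaxis [ 0.002 -0.    -1.   ] F [-0.5 -0.4 -0.2] w 3.21
togo cm [1.29 0.39 9.84] q6 1.59
```

```bash

python3 -m inch '[[[2.8,1.3,0.39,1.5,0],[2.8,1.3,0.39,4,0],[2.8,1.3,0.39,7,0],[2.8,1.3,0.39,9.8,0],[2.8,1.3,0.39,9.8,0]]]'
python3 - <<'E'
from h import *
togo(.6265,.001,.037)
i=optics.camera_info("wrist");p,d=optics.camera("wrist"); cv2.imwrite("pics/w6.png",p[:,:,::-1]);np.savez("w6.npz",d=d,p=p,**i)
P=wcloud(i,d)
m=near(P,(.627,.0015),.04,.012,.022); q=P[m];print("rim",len(q),fitc(q[:,:2]))
E
```

```text
clock: 5.4
eef_pos: [0.6245, 0.0004, 0.0965]
tool_rot: [1.0, -0.003, -0.003, 0.0]
ft_force: [-0.4, -0.9, 0.7]
grip_width: 0.0322
t 5.4 tcp [6.245e-01 4.000e-04 9.650e-02] xaxis yaw -0.4 radial 0.0 zaxis [-0.005 -0.    -1.   ] F [-0.4 -0.9  0.7] w 3.22
togo cm [ 0.23 -0.06  5.95] q6 1.58
rim 996 (array([0.62644876, 0.00131119]), np.float64(0.023700471377006083))
```

View pics/w6.png

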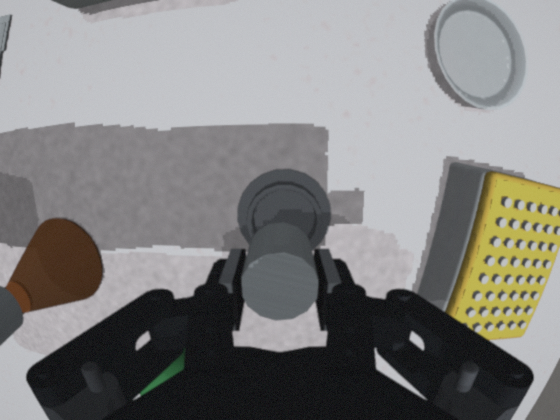

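The cap is lined up just above the holder, which is at about (285,212). I'll lower to just above the floor.

```bash

python3 -m inch '[[[2.8,0.2,-0.06,1.5,0],[2.8,0.2,-0.06,3,0],[2.8,0.2,-0.06,4.4,0],[2.8,0.2,-0.06,5.2,0],[2.8,0.2,-0.06,5.3,0]]]'
python3 - <<'E'
from h import *
togo(.6265,.001,.037)
E
```

```text
clock: 6.08
eef_pos: [0.6272, 0.0011, 0.0447]
tool_rot: [1.0, -0.003, -0.002, 0.0]
ft_force: [0.5, -0.7, -1.3]
grip_width: 0.0318
t 6.08 tcp [0.6272 0.0011 0.0447] xaxis yaw -0.4 radial 0.1 zaxis [-0.003 -0.    -1.   ] F [ 0.5 -0.7 -1.3] w 3.18
togo cm [-0.06  0.01  0.77] q6 1.58
```

```bash

python3 -m inch '[[[2.8,0,0,0.3,0],[2.8,0,0,0.5,0],[2.8,0,0,0.7,0],[2.8,0,0,0.75,0],[2.8,0,0,0.75,0]]]'
python3 - <<'E'
from h import *
togo(.6265,.001,.037)
i=optics.camera_info("wrist");p,d=optics.camera("wrist"); cv2.imwrite("pics/w7.png",p[:,:,::-1])
E
```

```text
clock: 6.7
eef_pos: [0.6272, 0.0011, 0.0373]
tool_rot: [1.0, -0.003, -0.002, 0.0]
ft_force: [-0.6, -0.3, -0.2]
grip_width: 0.0322
t 6.7 tcp [0.6272 0.0011 0.0373] xaxis yaw -0.4 radial 0.1 zaxis [-0.003 -0.    -1.   ] F [-0.6 -0.3 -0.2] w 3.22
togo cm [-0.07  0.01  0.03] q6 1.58
```

View pics/w7.png

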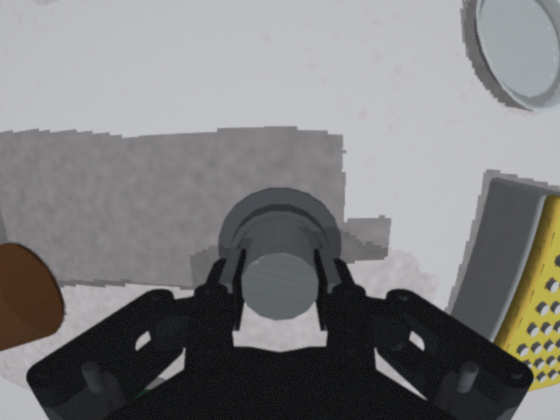

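The cap is inside the holder with no contact force yet. I'll inch down.

```bash

python3 -m inch '[[[2.8,0,0,0.05,0],[2.8,0,0,0.1,0],[2.8,0,0,0.15,0],[2.8,0,0,0.2,0],[2.8,0,0,0.2,0]]]'
python3 -c "
from h import *
togo(.6265,.001,.037)"
```

```text
clock: 7.38
eef_pos: [0.6274, 0.001, 0.0368]
tool_rot: [1.0, -0.003, -0.001, 0.0]
ft_force: [-3.0, 0.1, 8.0]
grip_width: 0.0321
t 7.38 tcp [0.6274 0.001  0.0368] xaxis yaw -0.4 radial 0.1 zaxis [-0.002 -0.    -1.   ] F [-3.   0.1  8. ] w 3.21
togo cm [-0.09  0.   -0.02] q6 1.58
```

Touched the floor at the predicted height (8 N). Releasing.

```bash

python3 -m inch '[[[3.6,0,0,0,0],[4.5,0,0,0,0],[5.5,0,0,0,0],[6,0,0,0,0],[6,0,0,-0.5,0]]]'
python3 -m inch '[[[6,0,0,-2,0],[6,0,0,-5,0],[6,0,0,-9,0],[6,0,0,-13,0],[6,0,0,-16,0]]]'
python3 - <<'E'
from h import *
togo(.5211,-.2663,.21)
i=optics.camera_info("wrist");p,d=optics.camera("wrist"); cv2.imwrite("pics/w8.png",p[:,:,::-1])
P=wcloud(i,d)
q=P[near(P,(.627,.0015),.03,.035,.055)];print("captop",len(q),mec(q),np.median(q,0))
E
```

```text
clock: 8.0
eef_pos: [0.6269, 0.001, 0.0413]
tool_rot: [1.0, -0.003, -0.002, 0.0]
ft_force: [-0.2, -0.4, -1.0]
grip_width: 0.0599
clock: 8.62
eef_pos: [0.628, 0.0011, 0.2039]
tool_rot: [1.0, -0.003, -0.0, 0.0]
ft_force: [-0.1, -0.6, 0.3]
grip_width: 0.06
t 8.62 tcp [0.628  0.0011 0.2039] xaxis yaw -0.4 radial 0.1 zaxis [-0.001 -0.    -1.   ] F [-0.1 -0.6  0.3] w 6.0
togo cm [-10.51  26.81  -0.59] q6 1.58
captop 1086 (array([6.268e-01, 2.000e-04]), 0.017) [0.62676528 0.00145163 0.04556493]
```

View pics/w8.png

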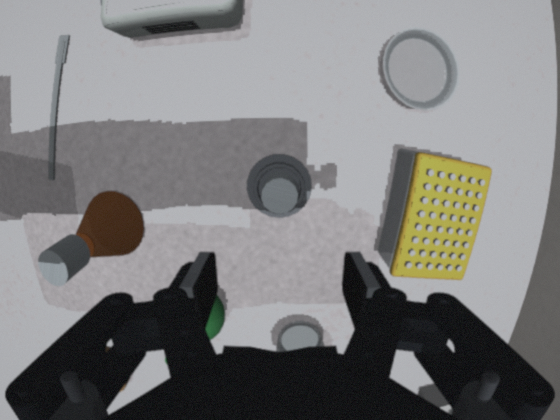

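The cap stands in the holder at about (279,190). Its top is at z 0.0456 against 0.045 expected, and it is centred. Back to the flask.

```bash

python3 -m inch '[[[6,-1.5,4,0,3],[6,-3.8,9.5,0,8],[6,-6,15.2,0,14],[6,-8.1,20.5,0,20],[6,-9.6,24.5,0,24]]]'
python3 - <<'E'
from h import *
togo(.5211,-.2663,.20)
E
```

```text
clock: 9.3
eef_pos: [0.531, -0.2454, 0.2081]
tool_rot: [0.977, -0.213, 0.003, -0.0]
ft_force: [0.3, -0.2, -0.2]
grip_width: 0.0601
t 9.3 tcp [ 0.531  -0.2454  0.2081] xaxis yaw -24.6 radial -24.8 zaxis [ 0.006 -0.001 -1.   ] F [ 0.3 -0.2 -0.2] w 6.01
togo cm [-0.03  2.32  0.8 ] q6 1.57
```

```bash

python3 -m inch '[[[6,0,1,0.4,1],[6,0,1.8,0.8,2],[6,0,2.3,0.8,2],[6,0,2.3,0.8,2],[6,0,2.3,0.8,2]]]'
python3 - <<'E'
from h import *
togo(.5211,-.2663,.088)
i=optics.camera_info("wrist");p,d=optics.camera("wrist"); cv2.imwrite("pics/w9.png",p[:,:,::-1])
P=wcloud(i,d)
q=P[near(P,(.521,-.266),.03,.105,.118)];print("necktop",len(q),mec(q),np.median(q,0))
m=near(P,(.52,-.265),.05,.015,.055); q=P[m];A=np.c_[2*q,np.ones(len(q))];s=np.linalg.lstsq(A,(q**2).sum(1),rcond=None)[0];print("bulb",np.round(s[:3],4),np.sqrt(s[3]+s[:3]@s[:3]))
E
```

```text
clock: 9.93
eef_pos: [0.522, -0.2654, 0.2002]
tool_rot: [0.973, -0.229, 0.003, -0.0]
ft_force: [-0.1, 0.3, -0.2]
grip_width: 0.0597
t 9.93 tcp [ 0.522  -0.2654  0.2002] xaxis yaw -26.5 radial -27.0 zaxis [ 0.006 -0.001 -1.   ] F [-0.1  0.3 -0.2] w 5.97
togo cm [-0.11  0.14 11.22] q6 1.56
necktop 956 (array([ 0.5207, -0.2672]), 0.0123) [ 0.52131781 -0.26609604  0.11253387]
bulb [ 0.5207 -0.2672  0.03  ] 0.03357624790361705
```

View pics/w9.png

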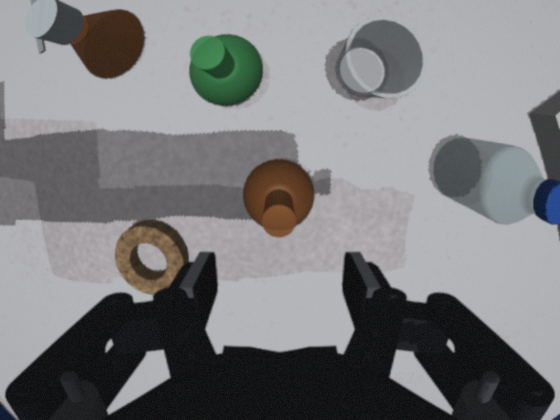

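Neck top at (279,219), flask unmoved. Descending to the neck.

```bash

python3 -m inch '[[[5.5,-0.1,0.12,3,0],[5.5,-0.1,0.12,6,0],[5.5,-0.1,0.12,9,0],[5.5,-0.1,0.12,11.2,0],[5.5,-0.1,0.12,11.4,0]]]'
python3 - <<'E'
from h import *
togo(.5210,-.2666,.086)
p,d=optics.camera("wrist"); cv2.imwrite("pics/w10.png",p[:,:,::-1])
E
```

```text
clock: 10.6
eef_pos: [0.5202, -0.2651, 0.0844]
tool_rot: [0.973, -0.229, 0.001, -0.001]
ft_force: [0.2, 0.8, -0.2]
grip_width: 0.0547
t 10.6 tcp [ 0.5202 -0.2651  0.0844] xaxis yaw -26.5 radial -27.0 zaxis [ 0.003  0.001 -1.   ] F [ 0.2  0.8 -0.2] w 5.47
togo cm [ 0.14  0.1  -0.16] q6 1.56
```

View pics/w10.png

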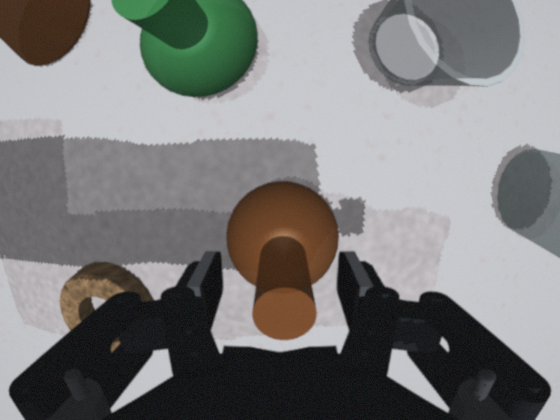

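The neck at (285,300) is between the pads and about 1.5 mm to the right. I'll correct, close slowly and watch it.

```bash

python3 -m inch '[[[5,0.15,0.1,-0.1,0],[4.2,0.16,0.1,-0.15,0],[3.4,0.16,0.1,-0.15,0],[2.8,0.16,0.1,-0.15,0],[1.8,0.16,0.1,-0.15,0]]]'
python3 -m inch '[[[1.8,0,0,0,0],[1.8,0,0,0,0],[1.8,0,0,0,0],[1.8,0,0,0,0],[1.8,0,0,0,0]]]'
python3 - <<'E'
from h import *
togo(.5210,-.2666,.086)
p,d=optics.camera("wrist"); cv2.imwrite("pics/w11.png",p[:,:,::-1])
E
```

```text
clock: 11.28
eef_pos: [0.5218, -0.2672, 0.0874]
tool_rot: [0.973, -0.229, 0.002, -0.001]
ft_force: [-0.7, 0.7, 2.5]
grip_width: 0.0223
clock: 11.9
eef_pos: [0.5218, -0.2671, 0.0874]
tool_rot: [0.973, -0.229, 0.002, -0.001]
ft_force: [-1.1, 0.9, 1.8]
grip_width: 0.0228
t 11.9 tcp [ 0.5218 -0.2671  0.0874] xaxis yaw -26.5 radial -27.1 zaxis [ 0.005  0.    -1.   ] F [-1.1  0.9  1.8] w 2.28
togo cm [-0.1  -0.01  0.14] q6 1.56
```

View pics/w11.png

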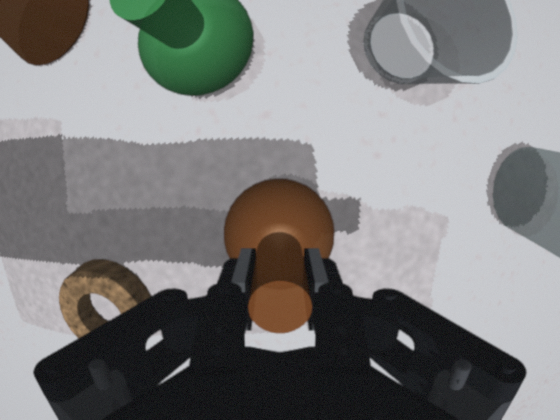

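Neck gripped, with the underside 87.4 mm below the TCP. Lifting 16 cm.

```bash

python3 -m inch '[[[1.8,0,0,-1,0],[1.8,0,0,-3.5,0],[1.8,0,0,-7,0],[1.8,0,0,-11,0],[1.8,0,0,-14,0]]]'
python3 -m inch '[[[1.8,0,0,-1.2,0],[1.8,0,0,-2,0],[1.8,0,0,-2,0],[1.8,0,0,-2,0],[1.8,0,0,-2,0]]]'
python3 - <<'E'
from h import *
togo(.529,.249,.247)
p,d=optics.camera("wrist"); cv2.imwrite("pics/w12.png",p[:,:,::-1])
p,d=optics.camera("scene"); cv2.imwrite("pics/s12.png",cv2.resize(p[50:260,140:420,::-1],None,fx=2.5,fy=2.5))
E
```

```text
clock: 12.58
eef_pos: [0.5214, -0.2673, 0.2295]
tool_rot: [0.973, -0.229, 0.003, -0.0]
ft_force: [-0.0, -0.0, -2.2]
grip_width: 0.0228
clock: 13.2
eef_pos: [0.5208, -0.2671, 0.2483]
tool_rot: [0.973, -0.229, 0.002, -0.001]
ft_force: [0.1, -0.0, -1.5]
grip_width: 0.0229
t 13.2 tcp [ 0.5208 -0.2671  0.2483] xaxis yaw -26.5 radial -27.2 zaxis [ 0.004  0.    -1.   ] F [ 0.1 -0.  -1.5] w 2.29
togo cm [-22.29 -46.56   0.16] q6 1.56
```

View pics/s12.png

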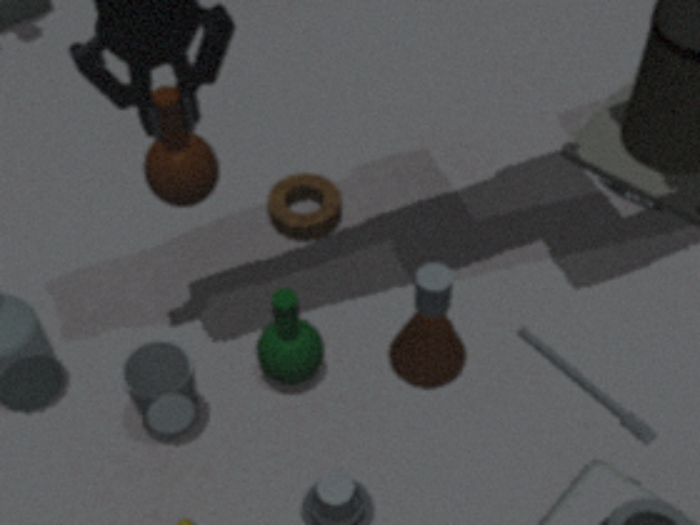

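View pics/w12.png

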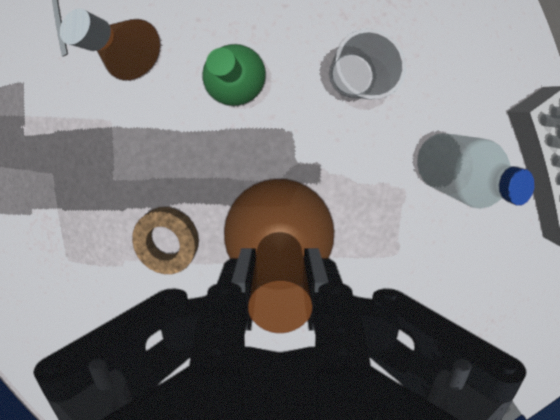

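Flask hangs upright. Carrying it to the mixer.

```bash

python3 -m inch '[[[1.8,-1.1,-2.3,0,-3],[1.8,-3,-6.3,0,-8],[1.8,-5.4,-11.3,0,-14],[1.8,-8,-16.6,0,-20],[1.8,-10.4,-21.6,0,-26]]]'
python3 -c "
from h import *
togo(.529,.249,.247)"
```

```text
clock: 13.92
eef_pos: [0.524, -0.0257, 0.2487]
tool_rot: [1.0, -0.003, 0.003, -0.0]
ft_force: [0.1, -1.0, -1.5]
grip_width: 0.0225
t 13.93 tcp [ 0.524  -0.0257  0.2487] xaxis yaw -0.3 radial -2.8 zaxis [ 0.005  0.    -1.   ] F [ 0.1 -1.  -1.5] w 2.25
togo cm [  0.35 -27.47   0.18] q6 1.53
```

```bash

python3 -m inch '[[[1.8,0.1,-5,0,-5],[1.8,0.2,-10.5,0,-11],[1.8,0.3,-16,0,-17],[1.8,0.3,-20.5,0,-22],[1.8,0.3,-23.5,0,-25]]]'
python3 -m inch '[[[1.8,0,0,0,0],[1.8,0,0,0,0],[1.8,0,0,0,0],[1.8,0,0,0,0],[1.8,0,0,0,0]]]'
python3 - <<'E'
from h import *
togo(.529,.249,.247)
i=optics.camera_info("wrist");p,d=optics.camera("wrist"); cv2.imwrite("pics/w13.png",p[:,:,::-1]);np.savez("w13.npz",d=d,p=p,**i)
P=wcloud(i,d)
q=P[near(P,(.529,.249),.05,.1,.115)];print("ring",len(q),mec(q),np.median(q,0),fitc(q[:,:2]))
q=P[near(P,(.529,.249),.15,.065,.077)];print("house",len(q),cv2.minAreaRect(q[:,:2].astype(np.float32)))
E
```

```text
clock: 14.55
eef_pos: [0.5279, 0.2115, 0.2486]
tool_rot: [0.976, 0.216, 0.003, 0.0]
ft_force: [-0.1, 0.4, -2.8]
grip_width: 0.0227
clock: 15.18
eef_pos: [0.5281, 0.2109, 0.2487]
tool_rot: [0.977, 0.215, 0.003, 0.0]
ft_force: [0.4, -0.6, -2.0]
grip_width: 0.0228
t 15.18 tcp [0.5281 0.2109 0.2487] xaxis yaw 24.9 radial 21.8 zaxis [ 0.005  0.    -1.   ] F [ 0.4 -0.6 -2. ] w 2.28
togo cm [ 1.69 -3.42  0.17] q6 1.52
ring 2574 (array([0.5283, 0.2482]), 0.038) [0.52286344 0.2600907  0.10846651] (array([0.52781901, 0.24870507]), np.float64(0.03169521483912119))
house 13259 ((0.5279942750930786, 0.24825455248355865), (0.16449658572673798, 0.12537026405334473), 88.87837982177734)
```

View pics/w13.png

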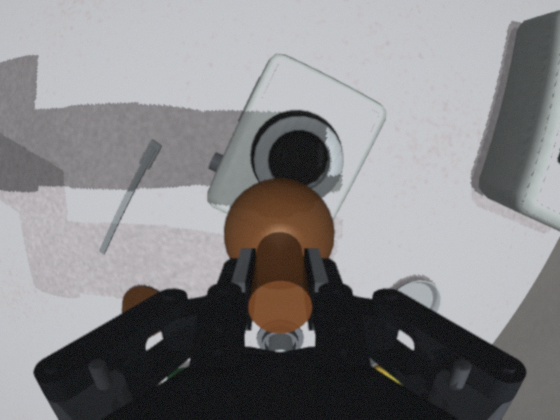

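```bash

python3 - <<'E'
from h import *
i=np.load("w13.npz");P=wcloud(i,i["d"]);o,p,R=tool()
q=P[175:240,225:335].reshape(-1,3);q=q[(q[:,2]<.235-.03)&(q[:,2]>.15)&(np.hypot(*(q[:,:2]-p[:2]).T)<.04)]
A=np.c_[2*q,np.ones(len(q))];s=np.linalg.lstsq(A,(q**2).sum(1),rcond=None)[0];print(len(q),"bulb",np.round(s[:3],4),np.sqrt(s[3]+s[:3]@s[:3]),"rel tcp",s[:3]-p)
q=P[near(P,p[:2],.03,p[2]+.015,p[2]+.035)];print("rim",len(q),mec(q) if len(q) else"",np.median(q,0))
togo(.5285,.2486,.2487)
E
```

```text
1292 bulb [0.5271 0.2104 0.1907] 0.03380823166238245 rel tcp [-0.00095314 -0.00065501 -0.05798043]
rim 5556 (array([0.5255, 0.2165]), 0.0294) [0.52612291 0.21406062 0.27386382]
t 15.22 tcp [0.528  0.211  0.2487] xaxis yaw 24.9 radial 21.8 zaxis [ 0.005  0.    -1.   ] F [ 0.7  0.7 -2.4] w 2.25
togo cm [ 1.62 -3.39  0.  ] q6 1.52
```

```bash

python3 -m inch '[[[1.8,0.6,-1.2,0,0],[1.8,1.4,-2.7,0.5,0],[1.8,1.73,-3.4,1.5,0],[1.8,1.73,-3.41,2.5,0],[1.8,1.73,-3.41,3,0]]]'
python3 -m inch '[[[1.8,0,0,0.3,0],[1.8,0,0,0.3,0],[1.8,0,0,0.3,0],[1.8,0,0,0.3,0],[1.8,0,0,0.3,0]]]'
python3 - <<'E'
from h import *
togo(.5294,.2492,.1886)
i=optics.camera_info("wrist");p,d=optics.camera("wrist"); cv2.imwrite("pics/w14.png",p[:,:,::-1]);np.savez("w14.npz",d=d,p=p,**i)
P=wcloud(i,d);o,p,R=tool()
q=P[near(P,(.529,.249),.05,.1,.115)];print("ring",len(q),fitc(q[:,:2]))
q=P[175:240,225:335].reshape(-1,3);q=q[(q[:,2]<p[2]-.04)&(q[:,2]>p[2]-.08)&(np.hypot(*(q[:,:2]-p[:2]).T)<.034)]
A=np.c_[2*q,np.ones(len(q))];s=np.linalg.lstsq(A,(q**2).sum(1),rcond=None)[0];print(len(q),"bulb",np.round(s[:3],4),np.sqrt(s[3]+s[:3]@s[:3]),"rel tcp",s[:3]-p)
p,d=optics.camera("top"); cv2.imwrite("pics/t14.png",cv2.resize(p[160:310,60:260,::-1],None,fx=3.5,fy=3.5))
E
```

```text
clock: 15.85
eef_pos: [0.5288, 0.249, 0.2171]
tool_rot: [0.977, 0.215, 0.001, 0.001]
ft_force: [0.9, 0.0, -1.9]
grip_width: 0.0226
clock: 16.48
eef_pos: [0.529, 0.249, 0.2144]
tool_rot: [0.977, 0.215, 0.002, 0.001]
ft_force: [-0.1, 0.6, -1.7]
grip_width: 0.0224
t 16.48 tcp [0.529  0.249  0.2144] xaxis yaw 24.9 radial 25.2 zaxis [ 0.004 -0.001 -1.   ] F [-0.1  0.6 -1.7] w 2.24
togo cm [ 0.04 -0.    2.58] q6 1.58
ring 1455 (array([0.528392  , 0.24796388]), np.float64(0.033731473120094516))
1823 bulb [0.5279 0.2484 0.1565] 0.0337558591341735 rel tcp [-0.00102759 -0.00058706 -0.05783418]
```

View pics/w14.png

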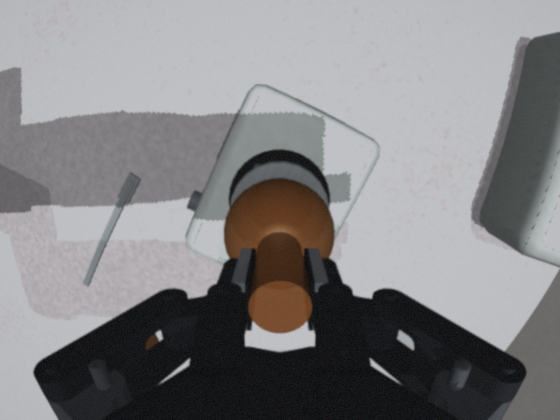

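View pics/t14.png

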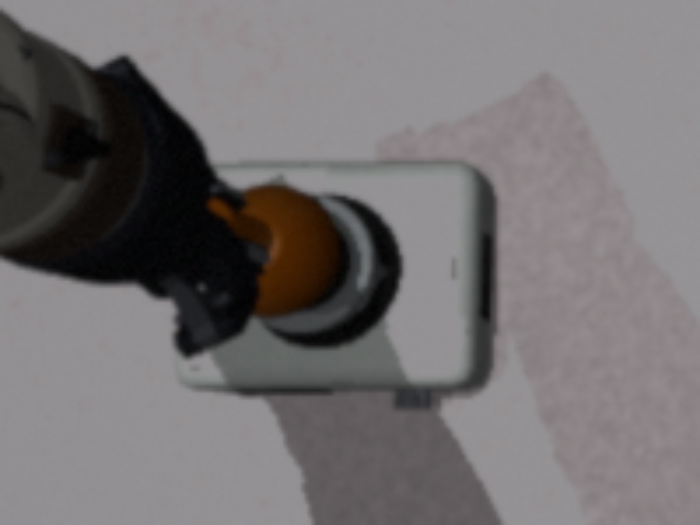

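The bulb at (279,235) is above the ring and within 1 mm of its centre. Lowering to just above seating, then feeling for contact.

```bash

python3 -m inch '[[[1.8,0.05,0,0.8,0],[1.8,0.05,0,1.5,0],[1.8,0.05,0,2.1,0],[1.8,0.05,0,2.3,0],[1.8,0.05,0,2.3,0]]]'
python3 -m inch '[[[1.8,0,0,0.1,0],[1.8,0,0,0.2,0],[1.8,0,0,0.3,0],[1.8,0,0,0.3,0],[1.8,0,0,0.3,0]]]'
python3 -c "
from h import *
togo(.5294,.2492,.1726)"
```

```text
clock: 17.2
eef_pos: [0.5293, 0.2492, 0.191]
tool_rot: [0.976, 0.216, 0.001, 0.001]
ft_force: [-0.5, 0.2, -2.3]
grip_width: 0.0228
clock: 17.82
eef_pos: [0.5294, 0.2492, 0.1884]
tool_rot: [0.977, 0.215, 0.002, 0.001]
ft_force: [0.0, -1.0, 0.5]
grip_width: 0.0227
t 17.82 tcp [0.5294 0.2492 0.1884] xaxis yaw 24.9 radial 25.2 zaxis [ 0.003 -0.001 -1.   ] F [ 0.  -1.   0.5] w 2.27
togo cm [-0.01 -0.01  1.58] q6 1.58
```

Contact came right at the predicted height. Pressing gradually.

```bash

python3 -m inch '[[[1.8,0,0,0.15,0],[1.8,0,0,0.3,0],[1.8,0,0,0.45,0],[1.8,0,0,0.6,0],[1.8,0,0,0.7,0]]]'
python3 -m inch '[[[1.8,0,0,0.15,0],[1.8,0,0,0.3,0],[1.8,0,0,0.45,0],[1.8,0,0,0.6,0],[1.8,0,0,0.7,0]]]'
python3 - <<'E'
from h import *
togo(.5294,.2492,.1726)
i=optics.camera_info("wrist");p,d=optics.camera("wrist"); cv2.imwrite("pics/w15.png",p[:,:,::-1]);np.savez("w15.npz",d=d,p=p,**i)
P=wcloud(i,d);o,p,R=tool()
q=P[near(P,(.529,.249),.042,.085,.115)];print("ring",len(q),np.percentile(q[:,2],[10,50,90]))
q=P[175:240,225:335].reshape(-1,3);q=q[(q[:,2]<p[2]-.04)&(q[:,2]>p[2]-.07)&(np.hypot(*(q[:,:2]-p[:2]).T)<.034)]
A=np.c_[2*q,np.ones(len(q))];s=np.linalg.lstsq(A,(q**2).sum(1),rcond=None)[0];print(len(q),"bulb",np.round(s[:3],4),np.sqrt(s[3]+s[:3]@s[:3]),"rel tcp",s[:3]-p)
E
```

```text
clock: 18.45
eef_pos: [0.5296, 0.2492, 0.1816]
tool_rot: [0.977, 0.215, 0.002, 0.001]
ft_force: [-2.0, -2.0, 5.8]
grip_width: 0.0225
clock: 19.08
eef_pos: [0.5296, 0.2491, 0.1755]
tool_rot: [0.977, 0.216, 0.002, 0.001]
ft_force: [-2.8, -1.2, 7.8]
grip_width: 0.0223
t 19.07 tcp [0.5296 0.2491 0.1755] xaxis yaw 24.9 radial 25.2 zaxis [ 0.005 -0.001 -1.   ] F [-2.8 -1.2  7.8] w 2.23
togo cm [-0.02 -0.02  0.29] q6 1.58
ring 1301 [0.09444786 0.09581389 0.0967281 ]
1783 bulb [0.5286 0.2486 0.1175] 0.033815307727028204 rel tcp [-0.0010817  -0.0005359  -0.05785072]
```

View pics/w15.png

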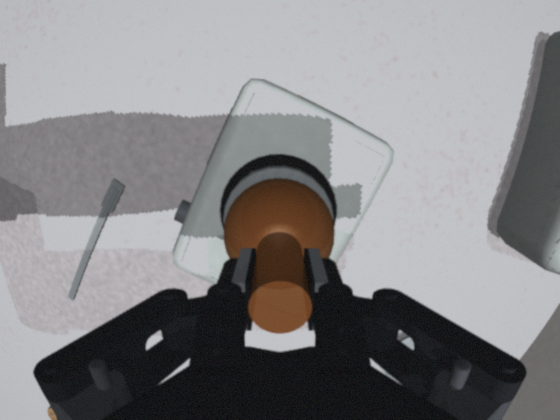

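The ring is down about 12.5 mm, with a small side force. I'll ease x by 0.5 mm and press on to the stop.

```bash

python3 -m inch '[[[1.8,-0.03,0,0.1,0],[1.8,-0.06,0,0.2,0],[1.8,-0.06,0,0.3,0],[1.8,-0.06,0,0.35,0],[1.8,-0.06,0,0.35,0]]]'
python3 - <<'E'
from h import *
togo(.5294,.2492,.1726)
i=optics.camera_info("wrist");p,d=optics.camera("wrist")
P=wcloud(i,d)
q=P[near(P,(.529,.249),.042,.085,.115)];print("ring",len(q),np.percentile(q[:,2],[10,50,90]))
E
```

```text
clock: 19.75
eef_pos: [0.5295, 0.249, 0.1732]
tool_rot: [0.977, 0.215, 0.003, 0.001]
ft_force: [-3.1, -1.5, 9.9]
grip_width: 0.0224
t 19.75 tcp [0.5295 0.249  0.1732] xaxis yaw 24.9 radial 25.2 zaxis [ 0.006  0.    -1.   ] F [-3.1 -1.5  9.9] w 2.24
togo cm [-0.   -0.02  0.06] q6 1.58
ring 1350 [0.09238004 0.09369851 0.09483198]
```

```bash

python3 -m inch '[[[1.8,-0.05,0,0.1,0],[1.8,-0.1,0,0.2,0],[1.8,-0.1,0,0.25,0],[1.8,-0.1,0,0.3,0],[1.8,-0.1,0,0.3,0]]]'
python3 - <<'E'
from h import *
togo(.5294,.2492,.1726)
i=optics.camera_info("wrist");p,d=optics.camera("wrist"); cv2.imwrite("pics/w16.png",p[:,:,::-1])
P=wcloud(i,d);o,p,R=tool()
q=P[near(P,(.529,.249),.042,.085,.115)];print("ring",len(q),np.percentile(q[:,2],[10,50,90]))
q=P[175:240,225:335].reshape(-1,3);q=q[(q[:,2]<p[2]-.04)&(q[:,2]>p[2]-.07)&(np.hypot(*(q[:,:2]-p[:2]).T)<.034)]
A=np.c_[2*q,np.ones(len(q))];s=np.linalg.lstsq(A,(q**2).sum(1),rcond=None)[0];print("bulb",np.round(s[:3],4),"rel tcp",s[:3]-p)
p,d=optics.camera("scene"); cv2.imwrite("pics/s16.png",p[:,:,::-1]);cv2.imwrite("pics/s16c.png",cv2.resize(p[190:340,230:460,::-1],None,fx=3,fy=3))
E
```

```text
clock: 20.42
eef_pos: [0.5293, 0.2489, 0.1719]
tool_rot: [0.976, 0.215, 0.004, 0.0]
ft_force: [-2.7, -2.2, 10.1]
grip_width: 0.0228
t 20.43 tcp [0.5293 0.2489 0.1719] xaxis yaw 24.9 radial 25.2 zaxis [ 0.009  0.001 -1.   ] F [-2.7 -2.2 10.1] w 2.28
togo cm [ 0.02 -0.02 -0.07] q6 1.58
ring 1391 [0.09123099 0.09245836 0.09361973]
bulb [0.5284 0.2485 0.114 ] rel tcp [-0.00089054 -0.00038173 -0.05794766]
```

View pics/s16c.png

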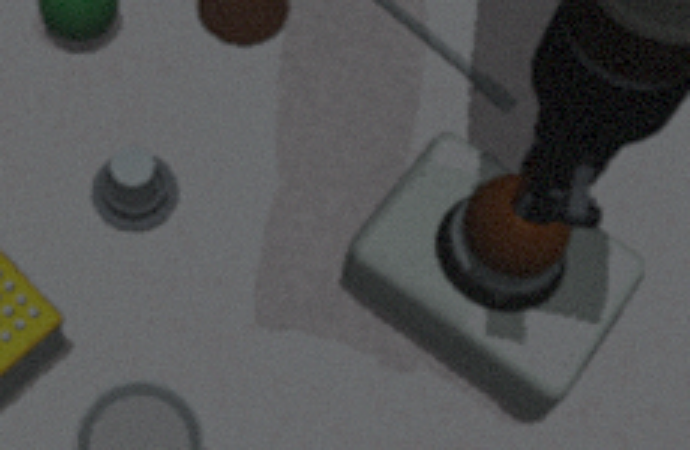

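View pics/s16.png

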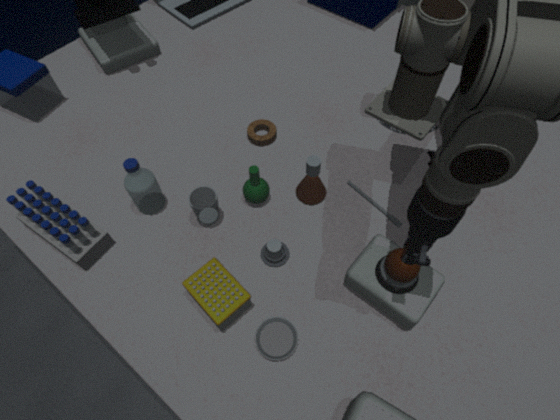

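The ring top is at 0.0924 m, about 15.6 mm down. One last small push should confirm the stop.

```bash

python3 -m inch '[[[1.8,-0.03,0,0.1,0],[1.8,-0.03,0,0.2,0],[1.8,-0.03,0,0.25,0],[1.8,-0.03,0,0.25,0],[1.8,-0.03,0,0.25,0]]]'
python3 - <<'E'
from h import *
togo(.5294,.2492,.1726)
i=optics.camera_info("wrist");p,d=optics.camera("wrist"); cv2.imwrite("pics/w17.png",p[:,:,::-1])
P=wcloud(i,d);o,p,R=tool()
q=P[near(P,(.529,.249),.042,.085,.115)];print("ring",len(q),np.percentile(q[:,2],[10,50,90]))
q=P[175:240,225:335].reshape(-1,3);q=q[(q[:,2]<p[2]-.04)&(q[:,2]>p[2]-.07)&(np.hypot(*(q[:,:2]-p[:2]).T)<.034)]
A=np.c_[2*q,np.ones(len(q))];s=np.linalg.lstsq(A,(q**2).sum(1),rcond=None)[0];print("bulb",np.round(s[:3],4),"rel tcp",s[:3]-p)
E
```

```text
clock: 21.15
eef_pos: [0.5293, 0.2488, 0.1717]
tool_rot: [0.976, 0.215, 0.006, -0.0]
ft_force: [-4.3, -2.3, 14.3]
grip_width: 0.0227
t 21.15 tcp [0.5293 0.2488 0.1717] xaxis yaw 24.9 radial 25.2 zaxis [ 0.011  0.002 -1.   ] F [-4.3 -2.3 14.3] w 2.27
togo cm [ 0.02 -0.03 -0.09] q6 1.58
ring 1394 [0.09114885 0.09243849 0.09376444]
bulb [0.5285 0.2485 0.1139] rel tcp [-0.00084415 -0.00034857 -0.05789562]
```

View pics/w17.png

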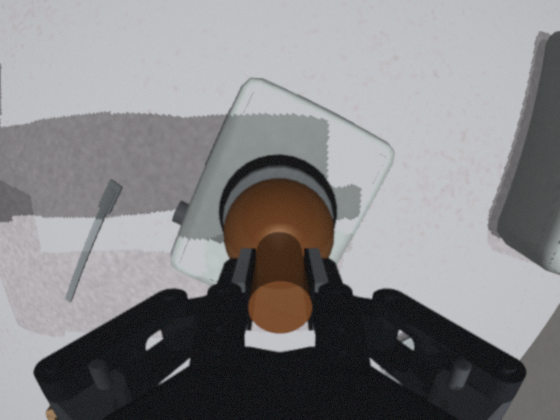

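The ring stopped moving while the force rose to 14 N, so it is at its stop. The bulb is still seated centrally (279,230) and the fingers are clear of the ring. Handing in.

```bash
python3 -c "
from workcell import ticket
print(ticket.job_done())"
```

```text
the job is handed in; nothing more can be done
None
```

The cap is in its holder, and the flask is in the mixer ring, held all the way down by the gripper. I handed the job in at about 21 s of the 58 s allowed.

- **Cap:** I lifted it straight off the round amber flask, lowered it open side down into the holder and let go. Its top measured 45.6 mm above the bench against 45 mm expected, within about 1.5 mm of the holder's centre.
- **Flask:** I took it by the neck, carried it upright and pressed it down. On the last push the ring stopped moving at about 15.6 mm by the camera, while the force rose from 10 to 14 N, so it is at its stop. The bulb is within about 1 mm of the ring's centre, and only the flask touches the ring.
- **Small disagreements:** About 5 N of side force and a 0.6° tool tilt built up while pressing. The cameras differed by about 2 mm on positions, but contact in the holder and at the ring came at the heights I had worked out.
- **Other labware:** It was all still in place in the last scene picture.

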